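# Cull the odd link bars into the wind-open scrap box

## Robot

A 6-joint arm with a two-finger parallel gripper is mounted at the origin on a cart in front of the work surface, level with it; the furniture and walls round the work are solid. World frame = base frame: x ahead of the robot, y to its left, z up, the work surface at z = 0. Lengths are in m, angles in rad, forces in N, time in s.
With the tool pointing down it reaches from about 0.35 to 0.775 m from the base axis. Payload 5.5 kg.
Tool frame: the origin (TCP) lies midway between the tips of the shut fingers; the grasp point (between the pads) lies 19 mm behind it; z points along the fingers, y is the line along which they close (so a half turn about z gives the same grasp; the last joint's range is limited). The gripper opens to 85 mm and grips with 20 to 120 N. Pads are 22 mm wide; open, the fingers measure 114 mm over their backs; the gripper's body (76 mm by 85 mm) begins 54 mm behind the grasp point. The pads swing forward as they close: fully open they stand 13 mm farther back than shut.
Start: joints at [1.198, 0.313, 0.046, 1.304, 0, 1.431], TCP at [0.133, 0.56, 0.231] pointing down, gripper open.
Joint ranges: [-2.76, 2.76], [-0.86, 1.69], [-1.03, 1.26], [-2.2, 2.34], [-1.47, 1.5], [-3.14, 3.14]. Speed limits (rad/s): [2.57, 2.57, 3.14, 3.14, 3.14, 3.14].

## Interface

Orientations are given as a unit quaternion [w, x, y, z].
In Python, from workcell import env gives the robot as it stands.
- The arm moves only by the tool move_arm, never from a script. Its argument "targets" is a list of rows, each a list of 3 entries, a list of its own where there are three numbers: the shift along the tool's x, y, z in mm, then the turn, a rotation vector about the tool's x, y, z in units of 10 degrees (1.0 is 10 degrees), then the closure, from -1 (fully open) to 1 (shut). In form: [[[dx, dy, dz], [ax, ay, az], gripper], ...]. A call has 1 to 5 rows; each row is the pose to reach, as a shift and turn from the pose commanded when the call began, along the tool's axes at that moment; what a row does not reach only later rows make up. A row lasts 1/8 s, in which the tool goes at most 62.5 mm and 10.7 degrees, less where a joint would pass 70% of its speed; a pose out of reach is approached as far as the arm can. A call with a gripper value outside its range is refused whole. The fingers move at their own pace and stop on an object; "squeeze" is the grip in N (left out, the last holds). Time passes only in rows, so rows that repeat a pose let the fingers close. It gives the time, the measured TCP pose, the force, the opening and the grip force at its end, in the units of the state.
- env.get_state(): the state, without advancing time (a new reading comes with each control period).
- env.read_camera(name): name is "scene" or "top" or "wrist"; returns a dict with "pixels" (480x640x3 uint8, red, green, blue), "fovy" (degrees; the focal length in pixels is half the picture's height over the tangent of half this angle, whatever the lens; pixels are square), "cx", "cy" (the principal point, pixels), "extrinsics" (4x4, takes a point from world to camera coordinates); the wrist camera has in their place "mount" (4x4, takes a point from camera to tool coordinates, whose origin is the TCP and whose axes are the flange's). Camera axes: x right, y up, looking along -z (the intrinsics and any distortion apply to the point x, -y, -z); pixel columns grow to the right and rows downward; lengths in m; the calibration is good to about 2 mm. A picture is of the moment at which its call begins: read the wrist's pose just before it. There is no depth.
- env.hand_in(): hands the job in; it is judged then, once.
Trained networks look in a picture, given as the dict that the camera call returned (one of the last four; its "shot" number tells which), for a name from the list of things; names that differ only in an ending like _2 or _b are one class to them, and where a whole thing is asked for, a point or a joint stands for the part that bears it (a point fixed in the world has none). Each returns a list of dicts, best first, with "confidence" (0 to 1); they miss things now and then, are a little off and sometimes report something else, mostly with a low value. They report only what shows in the picture. A call takes as long as a camera call. They do not tell look-alikes from the thing itself.
- env.spot_in(thing, picture): "centre" ([x, y, z] in m, in world coordinates, good to about 4 mm: the middle of the surface that is visible of it).
- env.regions_of(thing, picture): "mask" (480x640 bool, what is visible of it).
- env.landmark_of(thing, picture): "centre" ([x, y, z] in m, in world coordinates, good to about 4 mm: a listed point, or the origin of a listed thing).
The state is a dict: "clock": time; "joint_pos": joint angles; "qvel": joint speeds; "tau": joint torques, N m; "tcp_pos": TCP position; "orientation": TCP orientation; "wrist_force": force on the tool from outside, world axes, zero at the start; "ft_torque": the same for the moment, N m; "finger_gap": finger opening in m; "grip_force": force on a finger pad.
Only numpy, scipy, OpenCV 4.12 (cv2) and the standard library are available. Lean on these libraries where they do the work, as an engineer would, in place of code of your own. Each camera call takes 0.05 s, during which the arm holds its last target. There are 200 camera calls.

## Task

Check the batch of steel link bars on the cloth: a sound bar is straight, 100 mm long and has an eye at both ends. Wind the scrap box's handwheel anticlockwise (three quarters of a turn) until its cover is fully open, then put every bar that is too short, bent or has lost an eye into the box, leaving the sound bars where they lie and the spool, tape roll and jar alone. When all of them are in, wind the cover fully shut again.

Things in the scene. Friction and masses are not known exactly. Their poses are not given: they have to be found in the camera images.
- good_1: Sound link bar: straight, 100 mm over its two rounded ends, each with an eye. Origin at the centre of its underside, x along the bar. Bars lie side by side, some 70 mm from centre line to centre line. Steel, 22 mm wide, 16 mm thick, flat on the cloth, z up.
- good_2: Sound link bar: straight, 100 mm over its two rounded ends, each with an eye. Origin at the centre of its underside, x along the bar. Bars lie side by side, some 70 mm from centre line to centre line. Steel, 22 mm wide, 16 mm thick, flat on the cloth, z up.
- good_3: Sound link bar: straight, 100 mm over its two rounded ends, each with an eye. Origin at the centre of its underside, x along the bar. Bars lie side by side, some 70 mm from centre line to centre line. Steel, 22 mm wide, 16 mm thick, flat on the cloth, z up.
- odd_short: Odd bar (may be absent), too short: straight, 66 mm over its two rounded ends, each with an eye. Origin at the centre of its underside, x along the bar. Steel, 22 mm wide, 16 mm thick, flat on the cloth, z up.
- odd_bent: Odd bar (may be absent), bent sideways: a straight leg from x = -46 to 22 mm of its frame, then a leg turned 34 degrees towards +y, its eye at x = 55, y = 23 mm (tip 11 mm further). Origin on the underside in the straight leg, which runs along x; grip there across y. Steel, 22 mm wide, 16 mm thick, flat on the cloth, z up.
- odd_stump: Odd bar (may be absent) that lost an eye: rounded end with an eye at x = -44 mm, square stump without one at x = 36 mm. Origin on the underside of the bar's centre line, x along the bar. Steel, 22 mm wide, 16 mm thick, flat on the cloth, z up.
- odd_dogleg: Odd bar (may be absent) with a double sideways bend: middle part along x from -20 to 20 mm, end legs slanting 35 degrees to eyes at (-46, -18) and (46, 18) mm. Origin at the middle of the underside; grip there across y. Steel, 22 mm wide, 16 mm thick, flat on the cloth, z up.
- scrap_box: Fixed grey steel scrap box, open-topped, 172 (x) by 152 (y) by 80 mm high, walls and floor 6 mm. Origin at the centre of its underside, z up. A flat cover slides over it towards its -y side along two rails, driven only by the handwheel on the block at its -x side (axis at x = -138, y = 0 mm). What lies inside must stay below the rim.
- cover_mid (a point): Middle of the cover's top face (86 mm above the work surface). The cover is 166 by 150 mm with a low lip (to 93 mm) on its +y edge; axes as the box. Over the box centre when shut, 144 mm to the box's -y side when fully open.
- wheel_hub (a point): Top centre of the handwheel's hexagonal hub, on its upright axis, 122 mm above the work surface. The hub is 34 mm across flats, 32 mm tall, on a dark wheel 94 mm across whose face is 32 mm below this point. Grip it from above on two opposite flats: they face along x of this frame and every 60 degrees from it. The frame turns with the wheel.
- handwheel (a joint): Turn of the handwheel, rad, growing anticlockwise seen from above. 0: cover fully shut (stop); 4.71 (three quarters of a turn): fully open (stop). 30.6 mm of cover per rad. Stays where it is left; takes about 0.15 N m; a wrist must regrip several times.
- solder_spool: Bystander: blue and white solder spool lying flat, 59 mm across, 20 mm high. Origin at the centre of its underside.
- seal_tape: Bystander: roll of seal tape in a green ring, 60 mm across, 17 mm high. Origin at the centre of its underside.
- putty_jar: Bystander: pink putty jar, 56 by 52 mm, 35 mm high. Origin at the centre of its underside.
Mind the look-alikes: they are no part of the job. What is shaped like the odd_dogleg but yellow is not meant.

How it is judged:
On the way, in this order (a step that is already met when the one before it is completed fails the run):
1. the cover has been wound fully open (handwheel beyond 4.5 of 4.71 rad) (value of joint handwheel above 4.5 rad), for 0.2 s.
2. every odd bar lies at rest in the scrap box (x of odd_bent in the frame of scrap_box between -0.08 and 0.08 m and y of odd_bent in the frame of scrap_box between -0.07 and 0.07 m and z of each of odd_bent, odd_stump, odd_dogleg, odd_short in the frame of scrap_box below 0.06 m and linear speed of each of odd_bent, odd_stump, odd_dogleg, odd_short below 0.03 m/s and x of odd_stump in the frame of scrap_box between -0.08 and 0.08 m and y of odd_stump in the frame of scrap_box between -0.07 and 0.07 m and x of odd_dogleg in the frame of scrap_box between -0.08 and 0.08 m and y of odd_dogleg in the frame of scrap_box between -0.07 and 0.07 m and x of odd_short in the frame of scrap_box between -0.08 and 0.08 m and y of odd_short in the frame of scrap_box between -0.07 and 0.07 m), for 0.2 s.
At the end, for the whole second after the job is handed in: Every odd bar present lies at rest inside the scrap box, below its rim; the handwheel is back within 0.15 rad of fully shut; every sound bar lies flat on the work surface within 60 mm of where it was at the start (all of step 2 and distance of each of good_1, good_2, good_3 from where it was at the start of the episode below 0.06 m and height (world z) of each of good_1, good_2, good_3 below 0.012 m and value of joint handwheel below 0.15 rad and velocity of joint handwheel below 0.05 rad/s); the robot touches nothing.
It fails at once if a bystander (solder spool, tape roll, putty jar) is moved more than 30 mm (distance of any of solder_spool, seal_tape, putty_jar from where it was at the start of the episode above 0.03 m).
It fails at once if a sound bar is put into the scrap box ((x of good_1 in the frame of scrap_box between -0.08 and 0.08 m and y of good_1 in the frame of scrap_box between -0.07 and 0.07 m and z of good_1 in the frame of scrap_box below 0.06 m) or (x of good_2 in the frame of scrap_box between -0.08 and 0.08 m and y of good_2 in the frame of scrap_box between -0.07 and 0.07 m and z of good_2 in the frame of scrap_box below 0.06 m) or (x of good_3 in the frame of scrap_box between -0.08 and 0.08 m and y of good_3 in the frame of scrap_box between -0.07 and 0.07 m and z of good_3 in the frame of scrap_box below 0.06 m)).
Of odd_bent, odd_stump, odd_dogleg, odd_short only 2 to 4 are there at a start; the rules pass over those that are not, and their reading is None.
At some moment in a run one of odd_short may be knocked a few centimetres aside while the robot is not near it.
Once in a run the grip may slacken for a moment while it holds something.
It also fails if it takes over 210 s, if anything falls off the work surface, if the arm or the gripper's body presses on something with over 40 N, if the wrist force passes 120 N, or if a joint passes its speed limit or range.

## Working session

There is one attempt and no reset: what is moved stays moved. The work goes in short steps, Python scripts to look and compute and a tool call to move; the robot and the scene stay as the last step left them, time stands still between calls to the robot, and variables do not carry over. Pictures are saved under pics/ and viewed, at most 14 in all, crops included, and the job is handed in when it is done.

Besides the shell and the picture viewer there is one more tool, called after "Request:" as name([rows], argument=value, ...), one row to a line, values as JSON. move_arm: Moves the arm, as the interface text tells. Its arguments: {"type":"object","properties":{"targets":{"type":"array","items":{"type":"array"}},"squeeze":{"type":"number"}},"required":["targets"]}

```bash
mkdir -p pics; cat > h.py <<'E'
import numpy as np, cv2
from scipy.spatial.transform import Rotation as R
from workcell import env
def q2R(q): return R.from_quat([q[1],q[2],q[3],q[0]]).as_matrix()
def look(cam,name=None):
    s=env.get_state(); p=env.read_camera(cam)
    if name: cv2.imwrite('pics/'+name+'.png',p['pixels'][:,:,::-1])
    return s,p
def K(p):
    f=240/np.tan(np.radians(p['fovy'])/2); return f,p['cx'],p['cy']
def cam_pose(s,p):
    if 'extrinsics' in p: return np.linalg.inv(p['extrinsics'])
    T=np.eye(4); T[:3,:3]=q2R(s['orientation']); T[:3,3]=s['tcp_pos']; return T@np.array(p['mount'])
def ray(s,p,u,v,z):
    f,cx,cy=K(p); T=cam_pose(s,p); d=T[:3,:3]@np.array([(u-cx)/f,-(v-cy)/f,-1]); o=T[:3,3]
    return o+d*(z-o[2])/d[2]
def st():
    s=env.get_state(); print('t',s['clock'],'tcp',np.round(s['tcp_pos'],4),'R',np.round(q2R(s['orientation']),3).tolist(),'j',np.round(s['joint_pos'],2),'gap',s['finger_gap']); return s
E
python3 - <<'E'
from h import *
s=st()
for c in ['scene','top','wrist']:
    s,p=look(c,c+'0'); print(c,{k:(np.round(v,3).tolist() if k!='pixels' else 0) for k,v in p.items()})
    if c=='wrist': continue
    for n in ['good_1','odd_short','odd_bent','odd_stump','odd_dogleg','scrap_box','cover_mid','wheel_hub','solder_spool','seal_tape','putty_jar']:
        print(n,[(np.round(d['centre'],3).tolist(),round(d['confidence'],2)) for d in env.landmark_of(n,p)])
E
```

```text
t 0.0 tcp [0.1325 0.559  0.2304] R [[-0.973, 0.231, -0.001], [0.231, 0.973, -0.002], [0.0, -0.002, -1.0]] j [ 1.2   0.31  0.04  1.3  -0.    1.43] gap 0.08537361189682993
scene {'pixels': 0, 'fovy': 48.234, 'cx': 312.523, 'cy': 248.15, 'extrinsics': [[0.866, -0.5, 0.004, -0.546], [0.189, 0.333, 0.924, -0.161], [-0.463, -0.799, 0.383, -1.153], [0.0, 0.0, 0.0, 1.0]], 'shot': 1}
good_1 [([0.428, 0.064, -0.002], 0.84), ([0.426, -0.005, 0.0], 0.63), ([0.426, 0.135, -0.002], 0.63)]
odd_short []
odd_bent []
odd_stump [([0.423, -0.07, 0.0], 0.72)]
odd_dogleg [([0.432, 0.208, 0.001], 0.68), ([0.548, -0.11, -0.0], 0.55)]
scrap_box [([0.564, -0.356, -0.003], 0.96)]
cover_mid [([0.57, -0.364, 0.086], 0.75), ([0.432, 0.206, 0.0], 0.53)]
wheel_hub [([0.432, -0.341, 0.124], 0.94), ([0.566, -0.361, 0.089], 0.45)]
solder_spool [([0.362, -0.23, -0.003], 0.92)]
seal_tape [([0.372, -0.493, -0.001], 0.73)]
putty_jar [([0.689, -0.186, -0.001], 0.57), ([0.37, -0.492, 0.002], 0.16)]
top {'pixels': 0, 'fovy': 55.0, 'cx': 317.1, 'cy': 240.831, 'extrinsics': [[-0.004, -1.0, -0.017, -0.134], [0.983, -0.007, 0.186, -0.541], [-0.186, -0.016, 0.982, -1.001], [0.0, 0.0, 0.0, 1.0]], 'shot': 2}
good_1 [([0.43, 0.134, 0.004], 0.95), ([0.426, 0.068, -0.0], 0.77), ([0.427, -0.002, -0.001], 0.69)]
odd_short []
odd_bent []
odd_stump [([0.421, -0.076, 0.0], 0.73)]
odd_dogleg [([0.437, 0.204, -0.003], 0.71), ([0.554, -0.11, -0.0], 0.7)]
scrap_box [([0.569, -0.353, -0.001], 0.73)]
cover_mid [([0.57, -0.365, 0.092], 0.91), ([0.43, 0.134, 0.002], 0.45)]
wheel_hub []
solder_spool [([0.358, -0.233, -0.001], 0.69)]
seal_tape [([0.372, -0.493, 0.006], 0.6)]
putty_jar [([0.682, -0.185, 0.001], 0.78)]
wrist {'pixels': 0, 'fovy': 67.124, 'cx': 316.127, 'cy': 243.896, 'mount': [[0.0, 0.957, 0.288, 0.074], [1.0, -0.0, -0.0, 0.0], [-0.0, 0.288, -0.957, -0.143], [0.0, 0.0, 0.0, 1.0]], 'shot': 3}
```

View pics/top0.png

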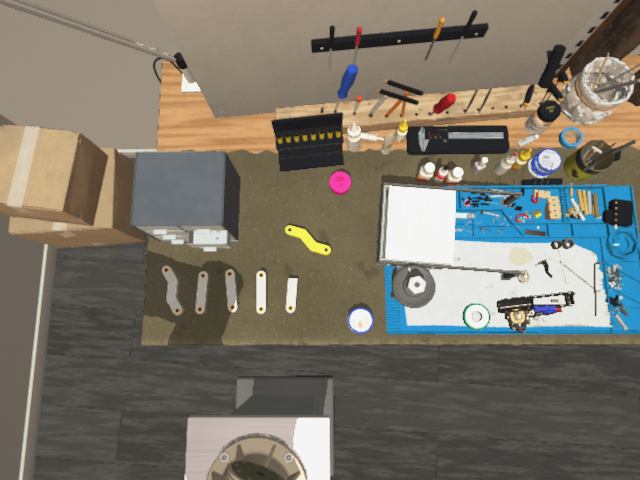

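View pics/scene0.png

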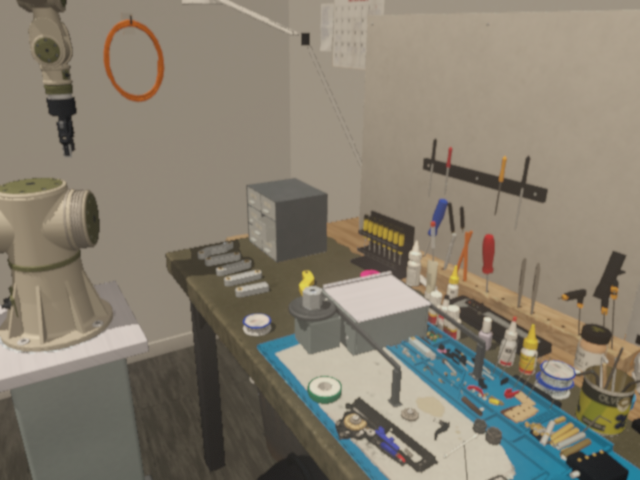

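The top view shows five bars in a row: a dogleg at (172,290), sound-looking bars at columns 202, 231 and 261, and a stump at (291,295). The yellow look-alike is at (308,240). The cover is shut at (420,225), with the wheel at (415,285). I'll move over the bars on the way to the hub and check them with the wrist camera.

```bash
cat >> h.py <<'E'
def yaw(M): return np.degrees(np.arctan2(M[1,0],M[0,0]))
def go(x,y,z,yw=None,s=None):
    """print tool-frame shift mm & turn (10deg) to tool-down pose with tool-x yaw yw; uses j6-monotone yaw diff"""
    s=s or env.get_state(); M=q2R(s['orientation'])
    d=M.T@(np.array([x,y,z])-s['tcp_pos'])*1000
    a=np.radians(yaw(M) if yw is None else yw); c,n=np.cos(a),np.sin(a)
    T=np.array([[c,n,0],[n,-c,0],[0,0,-1]])
    rv=np.degrees(R.from_matrix(M.T@T).as_rotvec())/10
    print('go',[x,y,z,yw],'shift',np.round(d,1).tolist(),'turn',np.round(rv,2).tolist())
E
python3 - <<'E'
from h import *
st(); go(.36,.25,.28,120); go(.36,.03,.28,90)
E
```

```text
t 1.25 tcp [0.1327 0.5595 0.2313] R [[-0.973, 0.231, 0.0], [0.231, 0.973, 0.0], [0.0, 0.0, -1.0]] j [1.2  0.31 0.05 1.3  0.   1.43] gap 0.08528875743627844
go [0.36, 0.25, 0.28, 120] shift [-292.6, -248.7, -48.7] turn [0.0, -0.0, 4.67]
go [0.36, 0.03, 0.28, 90] shift [-343.4, -462.8, -48.7] turn [0.0, -0.0, 7.67]
```

```bash
python3 - <<'E'
from h import *
go(.36,.25,.28,180); go(.38,.07,.28,180)
E
```

```text
go [0.36, 0.25, 0.28, 180] shift [-292.6, -248.7, -48.7] turn [0.0, 0.0, -1.33]
go [0.38, 0.07, 0.28, 180] shift [-353.6, -419.3, -48.7] turn [0.0, 0.0, -1.33]
```

Request:
move_arm([
  [[-53,-52,-10],[0,0,-0.4],-1],
  [[-106,-104,-20],[0,0,-0.8],-1],
  [[-159,-155,-30],[0,0,-1.34],-1],
  [[-212,-205,-40],[0,0,-1.34],-1],
  [[-265,-250,-49],[0,0,-1.34],-1],
])

```text
clock: 1.88
tcp_pos: [0.3022, 0.2983, 0.2736]
orientation: [0.001, -0.001, 1.0, 0.0]
wrist_force: [1.6, -0.0, -0.2]
finger_gap: 0.0851
grip_force: 0.0
```

Request:
move_arm([
  [[-12,-47,0],[0,0,0],-1],
  [[-25,-94,0],[0,0,0],-1],
  [[-38,-141,0],[0,0,0],-1],
  [[-47,-185,0],[0,0,0],-1],
  [[-47,-185,0],[0,0,0],-1],
])

```text
clock: 2.5
tcp_pos: [0.3493, 0.1126, 0.2732]
orientation: [0.0, 0.002, 1.0, -0.0]
wrist_force: [-0.1, 0.2, 1.0]
finger_gap: 0.0853
grip_force: 0.0
```

```bash
python3 - <<'E'
from h import *
st(); s,p=look('wrist','w1'); T=cam_pose(s,p)
for n in ['good_1','odd_short','odd_bent','odd_stump','odd_dogleg']:
    print(n,[(np.round(d['centre'],3).tolist(),round(d['confidence'],2)) for d in env.landmark_of(n,p)])
E
```

```text
t 2.5 tcp [0.3493 0.1126 0.2732] R [[-1.0, 0.005, 0.001], [0.005, 1.0, -0.0], [-0.001, -0.0, -1.0]] j [ 0.09 -0.1  -0.32  1.35 -0.    0.1 ] gap 0.08527607167553147
good_1 [([0.428, -0.003, -0.002], 0.71), ([0.427, 0.138, 0.0], 0.7), ([0.431, 0.065, -0.002], 0.62), ([0.358, -0.229, -0.002], 0.18), ([0.691, -0.184, -0.004], 0.15)]
odd_short []
odd_bent []
odd_stump [([0.427, -0.071, 0.002], 0.74)]
odd_dogleg [([0.435, 0.207, -0.003], 0.62), ([0.55, -0.11, 0.0], 0.61)]
```

View pics/w1.png

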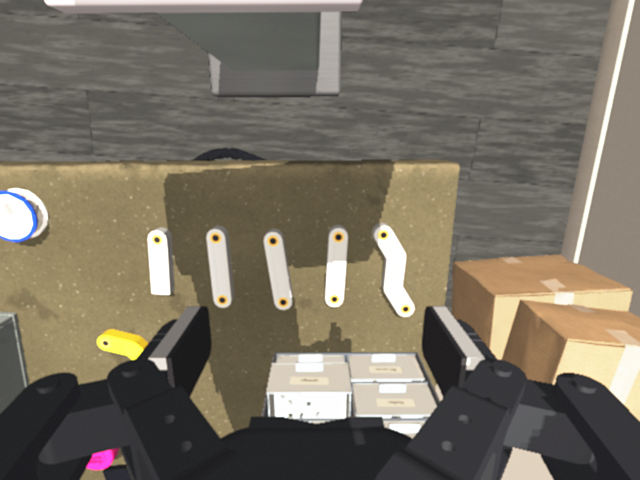

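Left to right this shows the stump (158,265), three sound bars (219, 278 and 337), and the dogleg (395,272). So two odd bars are present. Now to the hub.

Request:
move_arm([
  [[-10,-55,10],[0,0,1],-1],
  [[-20,-110,10],[0,0,2],-1],
  [[-30,-165,10],[0,0,3],-1],
  [[-40,-220,10],[0,0,4],-1],
  [[-45,-250,10],[0,0,5],-1],
])

```text
clock: 3.42
tcp_pos: [0.3947, -0.1365, 0.2629]
orientation: [0.0, 0.425, 0.905, -0.0]
wrist_force: [0.3, 0.1, 0.6]
finger_gap: 0.0851
grip_force: 0.0
```

```bash
python3 - <<'E'
from h import *
st(); go(.432,-.341,.26,80)
E
```

```text
t 3.425 tcp [ 0.3947 -0.1365  0.2629] R [[-0.639, 0.769, 0.0], [0.769, 0.639, -0.0], [-0.0, 0.0, -1.0]] j [-0.53 -0.   -0.25  1.32 -0.    0.35] gap 0.0851354083514987
go [0.432, -0.341, 0.26, 80] shift [-181.1, -102.0, 2.9] turn [0.0, 0.0, 4.97]
```

Request:
move_arm([
  [[-45,-25,0],[0,0,1],-1],
  [[-90,-50,0],[0,0,2],-1],
  [[-135,-75,0],[0,0,3],-1],
  [[-181,-102,0],[0,0,4],-1],
  [[-181,-102,0],[0,0,5],-1],
])

```text
clock: 4.05
tcp_pos: [0.4336, -0.3417, 0.2615]
orientation: [-0.0, 0.768, 0.641, -0.0]
wrist_force: [-0.5, 0.5, -1.5]
finger_gap: 0.0853
grip_force: 0.0
```

```bash
python3 - <<'E'
from h import *
st(); s,p=look('wrist','w2'); 
for n in ['wheel_hub','scrap_box','cover_mid']:
    print(n,[(np.round(d['centre'],3).tolist(),round(d['confidence'],2)) for d in env.landmark_of(n,p)])
E
```

```text
t 4.05 tcp [ 0.4336 -0.3417  0.2615] R [[0.179, 0.984, -0.001], [0.984, -0.179, 0.0], [0.0, -0.001, -1.0]] j [-0.81  0.26  0.05  1.36 -0.    0.94] gap 0.0852695281749419
wheel_hub [([0.428, -0.344, 0.12], 0.7)]
scrap_box [([0.564, -0.353, 0.001], 0.58)]
cover_mid [([0.573, -0.365, 0.084], 0.65)]
```

View pics/w2.png

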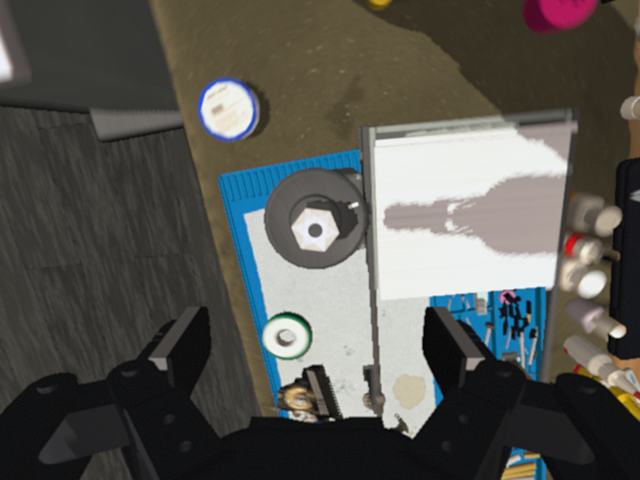

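The hexagonal hub top is near (316,229), with the box and shut cover to its right. I'll extract the flats.

```bash
cat >> h.py <<'E'
def hexa(s,p,u0,v0,z=.122,thr=150):
    g=p['pixels'].min(2).astype(np.uint8); m=(g>thr).astype(np.uint8)
    n,l,stt,_=cv2.connectedComponentsWithStats(m)
    ks=[l[v,u] for v in range(v0-14,v0+15) for u in range(u0-14,u0+15) if l[v,u]]
    k=max(set(ks),key=ks.count); c=max(cv2.findContours((l==k).astype(np.uint8),0,cv2.CHAIN_APPROX_NONE)[0],key=cv2.contourArea)
    h=cv2.convexHull(c)[:,0]; P=np.array([ray(s,p,u,v,z)[:2] for u,v in h])*1000
    ang=np.arange(0,180,.5); W=[np.ptp(P@[np.cos(a),np.sin(a)]) for a in np.radians(ang)]
    F=[W[i]+W[(i+120)%360]+W[(i+240)%360] for i in range(120)]; i=int(np.argmin(F))
    M=cv2.moments(P.astype(np.float32).reshape(-1,1,2)); C=[M['m10']/M['m00'],M['m01']/M['m00']]
    print('hex centre',np.round(C,1),'flat normal angle mod60',ang[i],'widths',np.round([W[i],W[i+120],W[(i+240)%360]],1),'max',np.round(max(W),1))
E
python3 - <<'E'
from h import *
s,p=look('wrist')
for t in (130,150,170): hexa(s,p,316,229,thr=t)
cv2.imwrite('pics/hx.png',cv2.resize(p['pixels'][190:270,270:370,::-1],None,fx=6,fy=6))
E
```

```text
hex centre [ 432.4 -341.6] flat normal angle mod60 13.5 widths [34.5 34.5 34.5] max 38.7
hex centre [ 432.4 -341.5] flat normal angle mod60 13.0 widths [33.9 34.2 34.2] max 38.5
hex centre [ 432.4 -341.4] flat normal angle mod60 13.0 widths [33.5 33.4 33.6] max 37.5
```

View pics/hx.png

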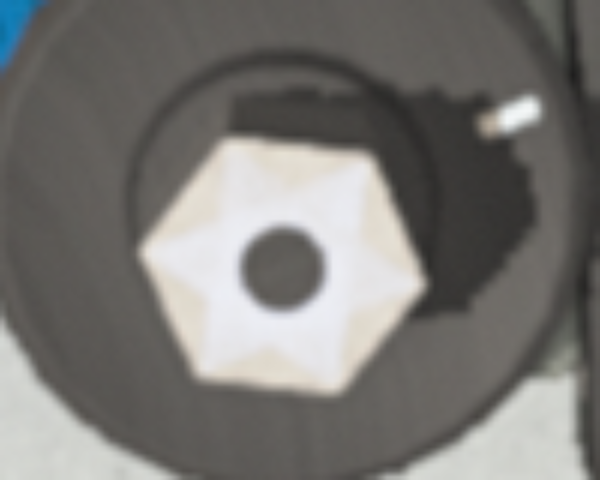

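The hex fit is clean: centre (432.4, -341.5), flat normal at 13.2° mod 60. I need yaw -16.8° (j6 about 150°), which lets one stroke do the full 270°.

Request:
move_arm([
  [[0,-1.2,0],[0,0,1.05],-1],
  [[0,-1.2,0],[0,0,2.1],-1],
  [[0,-1.2,0],[0,0,3.1],-1],
  [[0,-1.2,0],[0,0,4.1],-1],
  [[0,-1.2,0],[0,0,5],-1],
])

```text
clock: 4.92
tcp_pos: [0.4315, -0.3378, 0.2635]
orientation: [0.0, 0.966, 0.259, 0.0]
wrist_force: [-0.5, 0.2, -0.1]
finger_gap: 0.0853
grip_force: 0.0
```

Request:
move_arm([
  [[0,0,0],[0,0,1],-1],
  [[0,0,20],[0,0,2],-1],
  [[0,0,40],[0,0,3],-1],
  [[0,0,70],[0,0,4],-1],
  [[0,0,100],[0,0,4.65],-1],
])

```text
clock: 5.55
tcp_pos: [0.4317, -0.338, 0.1629]
orientation: [0.0, 0.99, -0.143, 0.001]
wrist_force: [0.1, -0.2, 0.1]
finger_gap: 0.0856
grip_force: 0.0
```

```bash
python3 - <<'E'
from h import *
st(); go(.4324,-.3415,.090,-16.8)
E
```

```text
t 5.55 tcp [ 0.4317 -0.338   0.1629] R [[0.959, -0.283, 0.001], [-0.283, -0.959, -0.001], [0.001, 0.001, -1.0]] j [-0.81  0.29 -0.16  1.12  0.    2.62] gap 0.08563392999108363
go [0.4324, -0.3415, 0.09, -16.8] shift [1.6, 3.1, 72.9] turn [0.0, -0.01, 0.04]
```

Request:
move_arm([
  [[1.5,3,35],[0,0,0],-1],
  [[1.5,3,60],[0,0,0],-1],
  [[1.5,3,73],[0,0,0],-1],
  [[1.5,3,73],[0,0,0],-1],
])

```text
clock: 6.05
tcp_pos: [0.4316, -0.3413, 0.0897]
orientation: [-0.0, 0.99, -0.142, -0.0]
wrist_force: [0.1, -1.1, -0.2]
finger_gap: 0.0857
grip_force: 0.0
```

Request:
move_arm([
  [[0,0,0],[0,0,0],1],
  [[0,0,0],[0,0,0],1],
  [[0,0,0],[0,0,0],1],
  [[0,0,0],[0,0,0],1],
  [[0,0,0],[0,0,0],1],
], squeeze=50)

```text
clock: 6.68
tcp_pos: [0.4325, -0.3418, 0.0911]
orientation: [-0.0, 0.99, -0.143, 0.001]
wrist_force: [0.5, 3.7, 6.0]
finger_gap: 0.0332
grip_force: 51.9
```

```bash
python3 - <<'E'
from h import *
s=st(); print(s['wrist_force'],s['ft_torque'],s['grip_force'])
E
```

```text
t 6.675 tcp [ 0.4325 -0.3418  0.0911] R [[0.959, -0.283, 0.002], [-0.283, -0.959, 0.001], [0.002, -0.001, -1.0]] j [-0.82  0.35 -0.26  0.96  0.    2.61] gap 0.03316643317883175
[0.45980326 3.74609812 5.96413884] [ 0.71927836 -0.19916634 -0.06861762] 51.905075622489676
```

Request:
move_arm([
  [[0,0,-1],[0,0,-0.8],1],
  [[0,0,-1],[0,0,-1.7],1],
  [[0,0,-1],[0,0,-2.6],1],
  [[0,0,-1],[0,0,-3.5],1],
  [[0,0,-1],[0,0,-4.4],1],
], squeeze=60)

```text
clock: 7.3
tcp_pos: [0.4324, -0.3419, 0.0911]
orientation: [-0.0, 0.971, 0.241, 0.001]
wrist_force: [2.7, 1.4, 0.0]
finger_gap: 0.033
grip_force: 60.5
```

```bash
python3 - <<'E'
from h import *
s=st(); print(s['wrist_force'],s['ft_torque'],s['grip_force'])
E
```

```text
t 7.3 tcp [ 0.4324 -0.3419  0.0911] R [[0.884, 0.467, 0.002], [0.467, -0.884, 0.001], [0.002, -0.0, -1.0]] j [-0.82  0.35 -0.26  0.96  0.    1.84] gap 0.03298045190124121
[2.68747197 1.4359115  0.01986465] [ 0.40146787 -0.41364876 -0.10950741] 60.51455257809721
```

Request:
move_arm([
  [[0,0,0],[0,0,-0.9],1],
  [[0,0,0],[0,0,-1.8],1],
  [[0,0,0],[0,0,-2.7],1],
  [[0,0,0],[0,0,-3.6],1],
  [[0,0,0],[0,0,-4.5],1],
])

```text
clock: 7.92
tcp_pos: [0.4325, -0.3419, 0.0912]
orientation: [0.0, 0.805, 0.594, 0.001]
wrist_force: [4.4, 1.2, -0.5]
finger_gap: 0.0331
grip_force: 60.5
```

Request:
move_arm([
  [[0,0,0],[0,0,-0.9],1],
  [[0,0,0],[0,0,-1.8],1],
  [[0,0,0],[0,0,-2.7],1],
  [[0,0,0],[0,0,-3.6],1],
  [[0,0,0],[0,0,-4.5],1],
])

```text
clock: 8.55
tcp_pos: [0.4326, -0.342, 0.0912]
orientation: [0.001, 0.516, 0.857, 0.001]
wrist_force: [3.8, 1.0, -0.9]
finger_gap: 0.0333
grip_force: 60.4
```

Request:
move_arm([
  [[0,0,0],[0,0,-0.9],1],
  [[0,0,0],[0,0,-1.8],1],
  [[0,0,0],[0,0,-2.7],1],
  [[0,0,0],[0,0,-3.6],1],
  [[0,0,0],[0,0,-4.5],1],
])

```text
clock: 9.18
tcp_pos: [0.4327, -0.3419, 0.0911]
orientation: [0.001, 0.149, 0.989, 0.001]
wrist_force: [4.7, 3.0, -1.0]
finger_gap: 0.0335
grip_force: 60.4
```

Request:
move_arm([
  [[0,0,0],[0,0,-0.9],1],
  [[0,0,0],[0,0,-1.8],1],
  [[0,0,0],[0,0,-2.7],1],
  [[0,0,0],[0,0,-3.6],1],
  [[0,0,0],[0,0,-4.5],1],
])

```text
clock: 9.8
tcp_pos: [0.4327, -0.3418, 0.0912]
orientation: [0.001, -0.241, 0.971, 0.0]
wrist_force: [4.2, 4.0, -1.7]
finger_gap: 0.0329
grip_force: 60.5
```

```bash
python3 - <<'E'
from h import *
s=st(); print(yaw(q2R(s['orientation'])),s['wrist_force'],s['ft_torque'],s['grip_force'])
s,p=look('scene','s2')
E
```

```text
t 9.8 tcp [ 0.4327 -0.3418  0.0912] R [[-0.884, -0.468, 0.002], [-0.468, 0.884, 0.001], [-0.002, -0.0, -1.0]] j [-0.82  0.35 -0.26  0.96  0.   -1.3 ] gap 0.03291040450358616
-152.1132276090376 [ 4.21156724  3.98389635 -1.66029016] [ 0.39180386 -0.55217951 -0.17777363] 60.479193973587826
```

View pics/s2.png

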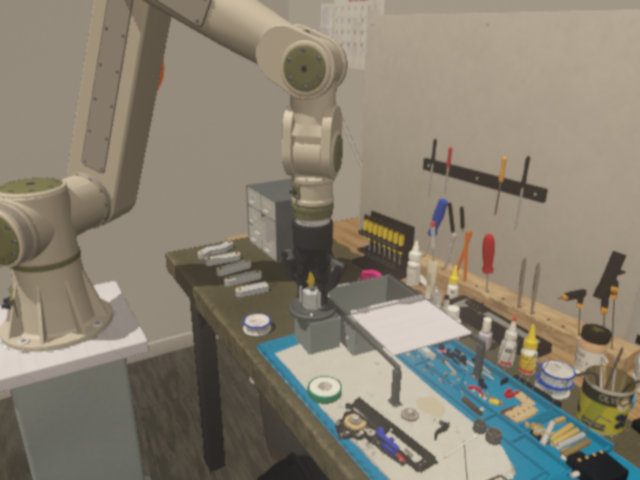

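The cover is about 80% open, at (410,325). I'll finish the turn, hold, then release and lift.

Request:
move_arm([
  [[0,0,0],[0,0,-1],1],
  [[0,0,0],[0,0,-2],1],
  [[0,0,0],[0,0,-3],1],
  [[0,0,0],[0,0,-4],1],
  [[0,0,0],[0,0,-4.6],1],
])

```text
clock: 10.48
tcp_pos: [0.4324, -0.3423, 0.0917]
orientation: [0.001, -0.597, 0.802, -0.0]
wrist_force: [2.4, -1.2, -1.6]
finger_gap: 0.0337
grip_force: 198.2
```

Request:
move_arm([
  [[0,0,0],[0,0,0],1],
  [[0,0,0],[0,0,0],1],
  [[0,0,0],[0,0,0],-1],
  [[0,0,0],[0,0,0],-1],
  [[0,0,0],[0,0,0],-1],
])

```text
clock: 11.1
tcp_pos: [0.4315, -0.3425, 0.0911]
orientation: [-0.0, -0.598, 0.801, 0.0]
wrist_force: [0.5, 0.0, 0.6]
finger_gap: 0.0846
grip_force: 0.0
```

```bash
python3 - <<'E'
from h import *
s=st(); print(yaw(q2R(s['orientation'])),s['wrist_force'],s['ft_torque'],s['grip_force'])
E
```

```text
t 11.1 tcp [ 0.4315 -0.3425  0.0911] R [[-0.284, -0.959, -0.0], [-0.959, 0.284, -0.0], [0.0, 0.0, -1.0]] j [-0.82  0.35 -0.26  0.96 -0.   -2.1 ] gap 0.08455647115149122
-106.48133265176973 [0.54802911 0.00197684 0.57640096] [-0.02900269  0.01272804 -0.01454668] 0.0
```

Request:
move_arm([
  [[0,0,-50],[0,0,0],-1],
  [[0,0,-100],[0,0,1],-0.2],
  [[0,0,-160],[0,0,2],-0.2],
  [[-55,0,-170],[0,0,3],-0.2],
  [[-110,0,-170],[0,0,4],-0.2],
])

```text
clock: 11.72
tcp_pos: [0.4637, -0.2369, 0.2629]
orientation: [0.001, -0.285, 0.959, -0.002]
wrist_force: [0.6, 0.8, -0.1]
finger_gap: 0.0511
grip_force: 0.0
```

```bash
python3 - <<'E'
from h import *
st(); go(.39,-.07,.25,180)
s={'tcp_pos':np.array([.3493,.1126,.2732]),'orientation':[0,.002,1,0]}
import json
_,p=look('wrist'); im=cv2.imread('pics/w1.png'); 
g=im.min(2); print([ (u,v,g[v,u]) for u,v in [(158,265),(219,268),(278,270),(337,268),(395,265),(190,265)]])
def pr(n,u,v): print(n,np.round(ray(s,p,u,v,.016)*1000,1))
for n,u,v in [('stump eye',157,239),('stump end',160.5,294),('dog eyeA',383,234.5),('dog eyeB',405,310)]: pr(n,u,v)
m=(g>125).astype(np.uint8); n,l,S,C=cv2.connectedComponentsWithStats(m)
for k in range(1,n):
    if 800<S[k,4]<3000 and 200<C[k][1]<320:
        c=max(cv2.findContours((l==k).astype(np.uint8),0,1)[0],key=cv2.contourArea)[:,0]
        P=np.array([ray(s,p,u,v,.016)[:2] for u,v in c])*1000
        print(S[k],cv2.minAreaRect(P.astype(np.float32)))
E
```

```text
t 11.725 tcp [ 0.4637 -0.2369  0.2629] R [[-0.838, -0.546, 0.003], [-0.546, 0.838, -0.002], [-0.001, -0.004, -1.0]] j [-0.63  0.2  -0.03  1.34 -0.   -1.2 ] gap 0.051077995645451936
go [0.39, -0.07, 0.25, 180] shift [-29.3, 180.2, 12.3] turn [-0.02, 0.01, 3.31]
[(158, 265, np.uint8(255)), (219, 268, np.uint8(216)), (278, 270, np.uint8(208)), (337, 268, np.uint8(254)), (395, 265, np.uint8(255)), (190, 265, np.uint8(65))]
stump eye [390.  -70.2  16. ]
stump end [459. -75.  16.]
dog eyeA [385.7 189.7  16. ]
dog eyeB [481.5 221.4  16. ]
[   0  194   34   46 1257] ((365.52130126953125, -225.99746704101562), (36.32619094848633, 53.467124938964844), 75.63331604003906)
[ 373  222   43   96 1931] ((431.21356201171875, 205.30996704101562), (125.76242065429688, 34.0722541809082), 12.594796180725098)
[ 147  227   24   69 1330] ((417.8460693359375, -72.41698455810547), (24.54892349243164, 85.28392791748047), 86.056640625)
[ 324  227   24   81 1435] ((426.89208984375, 136.35888671875), (24.3831729888916, 100.82571411132812), 86.87496185302734)
[ 206  228   26   80 1343] ((426.9488220214844, -2.1928024291992188), (99.48617553710938, 22.930679321289062), 1.0878533124923706)
[ 263  231   30   79 1329] ((430.41131591796875, 67.37091827392578), (99.7972183227539, 23.67489242553711), 7.900582790374756)
```

```bash
python3 - <<'E'
from h import *
go(.420,-.0725,.12,176)
E
```

```text
go [0.42, -0.0725, 0.12, 176] shift [-48.2, 156.2, 142.8] turn [0.01, 0.02, 3.69]
```

Request:
move_arm([
  [[-15,50,20],[0,0,1],-0.2],
  [[-30,100,50],[0,0,2],-0.2],
  [[-48,150,90],[0,0,3],-0.2],
  [[-48,156,142],[0,0,3.7],-0.2],
  [[-48,156,142],[0,0,3.7],-0.2],
])

```text
clock: 12.4
tcp_pos: [0.4126, -0.0782, 0.116]
orientation: [-0.004, 0.029, 1.0, 0.001]
wrist_force: [0.1, 0.9, -1.1]
finger_gap: 0.0512
grip_force: 0.0
```

```bash
python3 - <<'E'
from h import *
st(); go(.420,-.0725,.002,176)
E
```

```text
t 12.4 tcp [ 0.4126 -0.0782  0.116 ] R [[-0.998, 0.057, -0.008], [0.057, 0.998, 0.003], [0.008, 0.003, -1.0]] j [-0.38  0.1  -0.52  0.96 -0.   -0.32] gap 0.051186723201200074
go [0.42, -0.0725, 0.002, 176] shift [-8.0, 5.8, 114.0] turn [0.01, -0.05, 0.07]
```

Request:
move_arm([
  [[-8,6,30],[0,-0.05,0.07],-0.2],
  [[-8,6,70],[0,-0.05,0.07],-0.2],
  [[-8,6,100],[0,-0.05,0.07],-0.2],
  [[-8,6,113],[0,-0.05,0.07],-0.2],
  [[-8,6,114],[0,-0.05,0.07],-0.2],
])

```text
clock: 13.02
tcp_pos: [0.426, -0.0756, 0.0057]
orientation: [0.005, 0.036, 0.999, -0.0]
wrist_force: [0.8, -0.4, -0.3]
finger_gap: 0.0512
grip_force: 0.0
```

Request:
move_arm([
  [[0,0,0],[0,0,0],1],
  [[0,0,0],[0,0,0],1],
  [[0,0,0],[0,0,0],1],
  [[0,0,0],[0,0,0],1],
], squeeze=80)

```text
clock: 13.52
tcp_pos: [0.4263, -0.0752, 0.0067]
orientation: [0.006, 0.036, 0.999, -0.001]
wrist_force: [-1.6, 0.2, 6.7]
finger_gap: 0.0195
grip_force: 78.7
```

Request:
move_arm([
  [[0,0,-20],[0,0,0],1],
  [[0,0,-60],[0,0,0],1],
  [[0,0,-115],[0,0,0],1],
  [[0,0,-170],[0,0,0],1],
  [[0,0,-185],[0,0,0],1],
])

```text
clock: 14.15
tcp_pos: [0.4254, -0.0753, 0.1947]
orientation: [0.008, 0.036, 0.999, -0.001]
wrist_force: [-1.0, -0.0, -1.5]
finger_gap: 0.0205
grip_force: 52.5
```

```bash
python3 - <<'E'
from h import *
s=st(); print(s['grip_force']); go(.57,-.336,.19,175)
E
```

```text
t 14.15 tcp [ 0.4254 -0.0753  0.1947] R [[-0.997, 0.072, 0.016], [0.072, 0.997, -0.003], [-0.016, -0.002, -1.0]] j [-0.36  0.04 -0.38  1.14  0.   -0.29] gap 0.02045780690928694
52.468464374542236
go [0.57, -0.336, 0.19, 175] shift [-162.8, -249.6, 7.9] turn [-0.01, 0.09, 0.09]
```

Request:
move_arm([
  [[0,0,0],[0,0.09,0.09],1],
  [[-32,-50,0],[0,0.09,0.09],1],
  [[-65,-100,0],[0,0.09,0.09],1],
  [[-98,-150,0],[0,0.09,0.09],1],
  [[-130,-200,0],[0,0.09,0.09],1],
], squeeze=100)

```text
clock: 14.78
tcp_pos: [0.5388, -0.2847, 0.1893]
orientation: [-0.005, 0.044, 0.999, 0.001]
wrist_force: [0.2, -0.1, -1.1]
finger_gap: 0.0187
grip_force: 101.0
```

```bash
python3 - <<'E'
from h import *
s=st(); print(s['grip_force']); go(.57,-.336,.15,175)
s,p=look('wrist','w3')
for n in ['odd_stump','scrap_box']:
    print(n,[(np.round(d['centre'],3).tolist(),round(d['confidence'],2)) for d in env.landmark_of(n,p)])
E
```

```text
t 14.775 tcp [ 0.5388 -0.2847  0.1893] R [[-0.996, 0.088, -0.009], [0.088, 0.996, 0.002], [0.009, 0.002, -1.0]] j [-0.62  0.4   0.07  1.25 -0.   -0.53] gap 0.018696750774571082
100.95518589019775
go [0.57, -0.336, 0.15, 175] shift [-36.0, -48.4, 38.8] turn [0.01, -0.05, -0.01]
odd_stump [([0.537, -0.284, 0.184], 0.59)]
scrap_box [([0.568, -0.353, 0.002], 0.82), ([0.558, -0.498, 0.085], 0.66)]
```

View pics/w3.png

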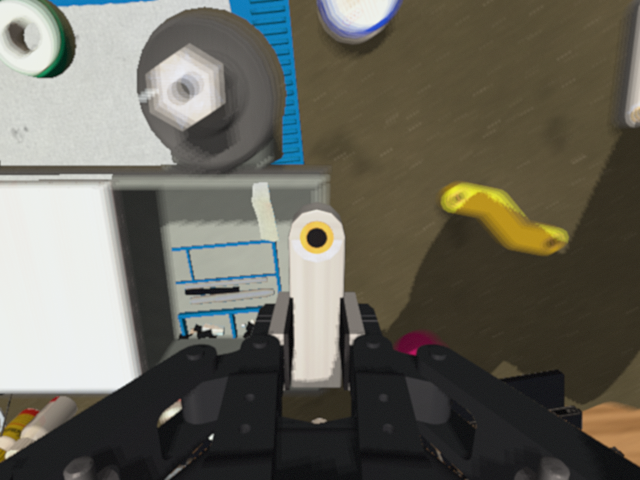

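The stump is firmly held, with its eye at (317,237). The open box is at columns 160–330. I'll lower and release.

Request:
move_arm([
  [[-18,-24,0],[0,0,0],1],
  [[-36,-48,0],[0,-0.05,0],1],
  [[-36,-48,40],[0,-0.05,0],1],
  [[-36,-48,80],[0,-0.05,0],1],
  [[-36,-48,100],[0,-0.05,0],1],
])

```text
clock: 15.55
tcp_pos: [0.5671, -0.3314, 0.0871]
orientation: [-0.002, 0.044, 0.999, 0.002]
wrist_force: [0.1, -0.1, -0.6]
finger_gap: 0.0189
grip_force: 101.0
```

```bash
python3 - <<'E'
from h import *
s=st(); print(s['grip_force']); go(.57,-.336,.035,175)
E
```

```text
t 15.55 tcp [ 0.5671 -0.3314  0.0871] R [[-0.996, 0.087, -0.004], [0.087, 0.996, 0.004], [0.004, 0.004, -1.0]] j [-0.65  0.54  0.04  1.07  0.   -0.56] gap 0.018867702044350922
100.96788883209229
go [0.57, -0.336, 0.035, 175] shift [-3.5, -4.5, 52.1] turn [0.02, -0.02, -0.0]
```

Request:
move_arm([
  [[-3,-5,30],[0,0,0],1],
  [[-3,-5,50],[0,0,0],1],
  [[-3,-5,50],[0,0,0],0.1],
  [[-3,-5,50],[0,0,0],0.1],
  [[-3,-5,50],[0,0,0],0.1],
])

```text
clock: 16.18
tcp_pos: [0.5729, -0.3398, 0.0424]
orientation: [0.002, 0.044, 0.999, -0.001]
wrist_force: [-0.2, 0.0, 0.9]
finger_gap: 0.0386
grip_force: 0.0
```

Request:
move_arm([
  [[0,0,-40],[0,0,0],0.1],
  [[0,0,-90],[0,0,0],0.1],
  [[0,0,-140],[0,0,0],0.1],
  [[0,30,-170],[0,0,0],-0.2],
  [[20,80,-170],[0,0,0],-0.2],
])

```text
clock: 16.8
tcp_pos: [0.5616, -0.2599, 0.2153]
orientation: [0.005, 0.045, 0.999, -0.002]
wrist_force: [1.2, 1.3, 0.1]
finger_gap: 0.0514
grip_force: 0.0
```

```bash
python3 - <<'E'
from h import *
s=st(); go(.434,.2055,.2,177)
s,p=look('top','t3')
for n in ['odd_stump','odd_dogleg','good_1','cover_mid']:
    print(n,[(np.round(d['centre'],3).tolist(),round(d['confidence'],2)) for d in env.landmark_of(n,p)])
E
```

```text
t 16.8 tcp [ 0.5616 -0.2599  0.2153] R [[-0.996, 0.09, 0.01], [0.09, 0.996, -0.005], [-0.01, -0.004, -1.0]] j [-0.56  0.39  0.12  1.29  0.   -0.47] gap 0.05136448768056894
go [0.434, 0.2055, 0.2, 177] shift [169.0, 452.1, 11.8] turn [-0.02, 0.06, -0.22]
odd_stump [([0.568, -0.351, -0.001], 0.38)]
odd_dogleg [([0.437, 0.202, -0.001], 0.72)]
good_1 [([0.428, 0.132, 0.003], 0.95), ([0.428, 0.064, -0.002], 0.68)]
cover_mid [([0.557, -0.5, 0.092], 0.55)]
```

Request:
move_arm([
  [[30,50,0],[0,0,0],-0.2],
  [[60,100,0],[0,0.06,-0.2],-0.2],
  [[90,150,0],[0,0.06,-0.2],-0.2],
  [[120,200,0],[0,0.06,-0.2],-0.2],
  [[150,250,0],[0,0.06,-0.2],-0.2],
])

```text
clock: 17.68
tcp_pos: [0.4318, 0.0045, 0.211]
orientation: [-0.004, 0.028, 1.0, 0.0]
wrist_force: [0.7, 0.6, -0.6]
finger_gap: 0.0511
grip_force: 0.0
```

```bash
python3 - <<'E'
from h import *
s=st(); go(.434,.2055,.2,177)
E
```

```text
t 17.675 tcp [0.4318 0.0045 0.211 ] R [[-0.998, 0.055, -0.007], [0.055, 0.998, 0.001], [0.007, 0.0, -1.0]] j [-0.18  0.05 -0.33  1.2  -0.   -0.12] gap 0.05114612325569835
go [0.434, 0.2055, 0.2, 177] shift [8.8, 200.8, 11.1] turn [0.0, -0.04, -0.02]
```

Request:
move_arm([
  [[2,50,0],[0,-0.04,0],-0.2],
  [[4,100,5],[0,-0.04,0],-0.2],
  [[6,150,10],[0,-0.04,0],-0.2],
  [[8,198,20],[0,-0.04,0],-0.2],
  [[8,198,20],[0,-0.04,0],-0.2],
])

```text
clock: 18.3
tcp_pos: [0.4345, 0.2044, 0.1902]
orientation: [-0.001, 0.025, 1.0, 0.0]
wrist_force: [-0.9, -0.1, 0.0]
finger_gap: 0.0512
grip_force: 0.0
```

```bash
python3 - <<'E'
from h import *
s=st(); s,p=look('wrist','w4')
for n in ['odd_dogleg','good_1']:
    print(n,[(np.round(d['centre'],3).tolist(),round(d['confidence'],2)) for d in env.landmark_of(n,p)])
go(.434,.2055,.003,177,s)
E
```

```text
t 18.3 tcp [0.4345 0.2044 0.1902] R [[-0.999, 0.049, -0.002], [0.049, 0.999, 0.001], [0.002, 0.0, -1.0]] j [ 0.27  0.15 -0.27  1.16  0.    0.32] gap 0.051242919641205205
odd_dogleg [([0.436, 0.206, 0.0], 0.97), ([0.548, -0.11, -0.002], 0.78)]
good_1 [([0.433, 0.068, -0.0], 0.86), ([0.428, -0.0, -0.003], 0.7), ([0.429, 0.139, 0.001], 0.56)]
go [0.434, 0.2055, 0.003, 177] shift [0.2, 1.0, 187.2] turn [0.0, -0.01, 0.02]
```

View pics/w4.png

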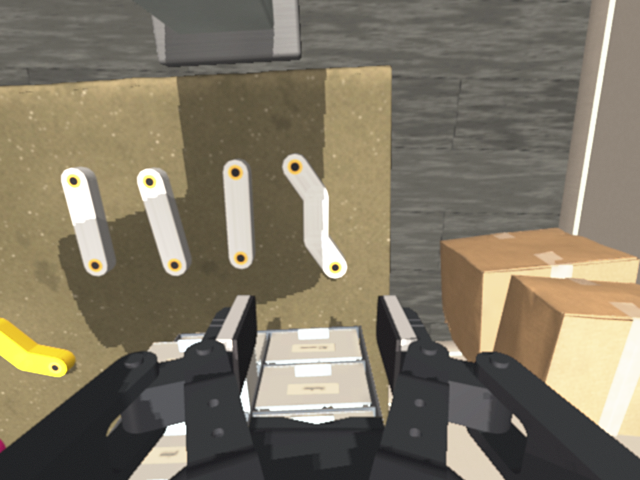

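The dogleg's eyes are at (294,166) and (335,267), centre about (315,217). The drawer cabinet's foot is at row ~330, so I'll check its clearance.

```bash
python3 - <<'E'
from h import *
s,p=look('wrist')
for n,u,v,z in [('cab foot',315,330,0),('cab foot L',180,338,0),('eyeA',294,166,.016),('eyeB',335,267,.016)]: print(n,np.round(ray(s,p,u,v,z),4))
E
```

```text
cab foot [0.5545 0.1944 0.    ]
cab foot L [0.5563 0.0529 0.    ]
eyeA [0.3855 0.1855 0.016 ]
eyeB [0.48   0.2172 0.016 ]
```

Request:
move_arm([
  [[1,0,50],[0,0,0],-0.2],
  [[1,0,100],[0,0,0],-0.2],
  [[1,0,150],[0,0,0],-0.2],
  [[1,0,180],[0,0,0],-0.2],
  [[1,0,187],[0,0,0],-0.2],
])

```text
clock: 19.12
tcp_pos: [0.4316, 0.2006, 0.0023]
orientation: [-0.002, 0.028, 1.0, -0.0]
wrist_force: [-0.2, -0.4, 1.0]
finger_gap: 0.0511
grip_force: 0.0
```

Request:
move_arm([
  [[0,0,0],[0,0,0],-0.2],
  [[0,0,0],[0,0,0],1],
  [[0,0,0],[0,0,0],1],
  [[0,0,0],[0,0,0],1],
  [[0,0,0],[0,0,0],1],
], squeeze=100)

```text
clock: 19.75
tcp_pos: [0.4341, 0.2027, 0.0057]
orientation: [0.001, 0.026, 1.0, 0.001]
wrist_force: [-0.7, -1.3, 8.0]
finger_gap: 0.0193
grip_force: 98.4
```

Request:
move_arm([
  [[0,0,-20],[0,0,0],1],
  [[0,0,-60],[0,0,0],1],
  [[0,0,-110],[0,0,0],1],
  [[0,0,-160],[0,0,0],1],
  [[0,0,-190],[0,0,0],1],
])

```text
clock: 20.38
tcp_pos: [0.4339, 0.2027, 0.1974]
orientation: [0.001, 0.026, 1.0, 0.001]
wrist_force: [0.6, 0.1, -1.1]
finger_gap: 0.0187
grip_force: 98.4
```

```bash
python3 - <<'E'
from h import *
s=st(); print(s['grip_force'])
go(.46,0,.2,175); go(.568,-.365,.2,175)
E
```

```text
t 20.375 tcp [0.4339 0.2027 0.1974] R [[-0.999, 0.053, 0.003], [0.053, 0.999, 0.002], [-0.003, 0.002, -1.0]] j [ 0.27  0.14 -0.26  1.17  0.    0.32] gap 0.018666509335785134
98.37828040122986
go [0.46, 0, 0.2, 175] shift [-36.8, -201.0, -2.8] turn [0.01, 0.02, 0.2]
go [0.568, -0.365, 0.2, 175] shift [-163.9, -559.8, -3.1] turn [0.01, 0.02, 0.2]
```

Request:
move_arm([
  [[-10,-55,0],[0,0,0.2],1],
  [[-22,-110,0],[0,0,0.2],1],
  [[-34,-165,0],[0,0,0.2],1],
  [[-46,-220,0],[0,0,0.2],1],
  [[-60,-275,0],[0,0,0.2],1],
])

```text
clock: 21.0
tcp_pos: [0.4784, -0.0772, 0.1946]
orientation: [0.0, 0.044, 0.999, -0.0]
wrist_force: [0.3, -0.1, -1.2]
finger_gap: 0.019
grip_force: 98.5
```

Request:
move_arm([
  [[-20,-55,0],[0,0,0],1],
  [[-42,-110,0],[0,0,0],1],
  [[-65,-165,0],[0,0,0],1],
  [[-90,-220,0],[0,0,0],1],
  [[-104,-284,0],[0,0,0],1],
])

```text
clock: 21.62
tcp_pos: [0.5575, -0.3661, 0.194]
orientation: [-0.0, 0.043, 0.999, -0.0]
wrist_force: [1.0, -0.6, -0.4]
finger_gap: 0.019
grip_force: 98.5
```

```bash
python3 - <<'E'
from h import *
s=st(); print(s['grip_force'])
go(.568,-.365,.05,175)
E
```

```text
t 21.625 tcp [ 0.5575 -0.3661  0.194 ] R [[-0.996, 0.087, -0.0], [0.087, 0.996, -0.0], [0.0, -0.0, -1.0]] j [-0.7   0.51  0.25  1.31 -0.   -0.61] gap 0.0189957113985417
98.53027582168579
go [0.568, -0.365, 0.05, 175] shift [-10.5, 2.1, 144.0] turn [-0.0, -0.0, 0.0]
```

Request:
move_arm([
  [[-10,2,30],[0,0,0],1],
  [[-10,2,70],[0,0,0],1],
  [[-10,2,110],[0,0,0],1],
  [[-10,2,142],[0,0,0],1],
  [[-10,2,142],[0,0,0],1],
])

```text
clock: 22.25
tcp_pos: [0.5645, -0.3617, 0.0487]
orientation: [-0.003, 0.044, 0.999, 0.002]
wrist_force: [0.1, -0.0, -0.4]
finger_gap: 0.0189
grip_force: 98.6
```

Request:
move_arm([
  [[0,0,0],[0,0,0],0.1],
  [[0,0,0],[0,0,0],0.1],
  [[0,0,0],[0,0,0],0.1],
  [[0,0,-50],[0,0,0],0.1],
  [[0,0,-110],[0,0,0],0.1],
])

```text
clock: 22.88
tcp_pos: [0.5659, -0.3629, 0.1618]
orientation: [-0.002, 0.044, 0.999, 0.001]
wrist_force: [2.1, -1.2, -0.0]
finger_gap: 0.0381
grip_force: 0.0
```

Request:
move_arm([
  [[0,0,-60],[0,0,0],0.1],
  [[30,30,-80],[0,0,0],-1],
  [[60,60,-100],[0,0,-1],-1],
  [[80,60,-100],[0,0,-2],-1],
  [[80,60,-100],[0,0,-3],-1],
])

```text
clock: 23.5
tcp_pos: [0.4915, -0.2962, 0.2637]
orientation: [0.0, -0.219, 0.976, -0.001]
wrist_force: [0.6, -0.3, -0.5]
finger_gap: 0.0856
grip_force: 0.0
```

```bash
python3 - <<'E'
from h import *
s=st(); s,p=look('wrist','w5')
for n in ['odd_stump','odd_dogleg','cover_mid','wheel_hub']:
    print(n,[(np.round(d['centre'],3).tolist(),round(d['confidence'],2)) for d in env.landmark_of(n,p)])
go(.432,-.342,.2,-106.5,s)
E
```

```text
t 23.5 tcp [ 0.4915 -0.2962  0.2637] R [[-0.904, -0.427, 0.0], [-0.427, 0.904, -0.002], [0.0, -0.002, -1.0]] j [-0.68  0.3   0.11  1.38 -0.   -1.12] gap 0.0856466277717243
odd_stump []
odd_dogleg [([0.548, -0.109, 0.001], 0.73), ([0.355, -0.232, 0.001], 0.66), ([0.57, -0.365, 0.019], 0.59)]
cover_mid [([0.56, -0.5, 0.082], 0.92)]
wheel_hub [([0.424, -0.342, 0.12], 0.69)]
go [0.432, -0.342, 0.2, -106.5] shift [73.3, -15.9, 63.7] turn [-0.01, -0.01, -4.82]
```

View pics/w5.png

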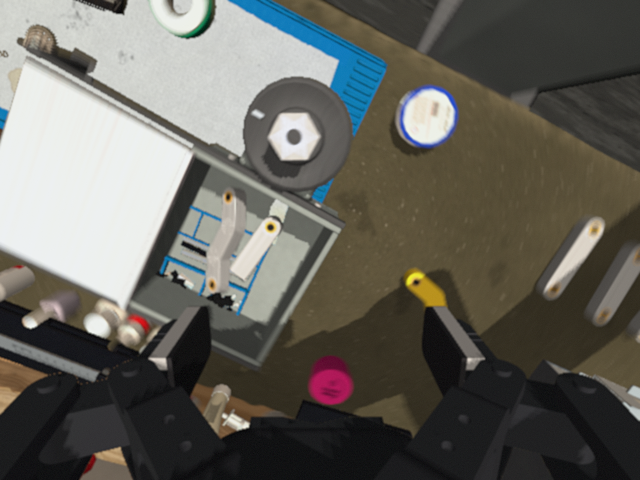

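Both odd bars lie in the box: the dogleg at (225,240) and the stump at (257,248). Back to the hub to wind the cover shut.

Request:
move_arm([
  [[20,-4,0],[0,0,-1],-1],
  [[40,-8,20],[0,0,-2],-1],
  [[60,-12,40],[0,0,-3],-1],
  [[73,-16,60],[0,0,-4],-1],
  [[73,-16,63],[0,0,-4.8],-1],
])

```text
clock: 24.38
tcp_pos: [0.4315, -0.3421, 0.1967]
orientation: [-0.001, -0.595, 0.804, 0.002]
wrist_force: [0.6, -0.1, 0.6]
finger_gap: 0.085
grip_force: 0.0
```

```bash
python3 - <<'E'
from h import *
s0={'tcp_pos':np.array([.4915,-.2962,.2637]),'orientation':[0,-.219,.976,-.001]}
s=st(); go(.4324,-.3417,.090,-106.5)
_,p=look('wrist'); p=dict(p); p['pixels']=cv2.imread('pics/w5.png')
hexa(s0,p,294,136)
E
```

```text
t 24.375 tcp [ 0.4315 -0.3421  0.1967] R [[-0.292, -0.956, -0.004], [-0.956, 0.292, 0.003], [-0.001, 0.005, -1.0]] j [-0.82  0.28 -0.08  1.21 -0.   -2.09] gap 0.08503946716558405
go [0.4324, -0.3417, 0.09, -106.5] shift [-0.5, -1.2, 106.7] turn [0.03, 0.01, -0.05]
hex centre [ 433.6 -342.4] flat normal angle mod60 25.5 widths [33.3 34.2 34.6] max 38.6
```

```bash
python3 - <<'E'
from h import *
s,p=look('wrist'); T=cam_pose(s,p); f,cx,cy=K(p)
q=np.linalg.inv(T)@[.4324,-.3417,.122,1]; u,v=int(cx-f*q[0]/q[2]),int(cy+f*q[1]/q[2]); print(u,v)
for t in (130,150,170): hexa(s,p,u,v,thr=t)
a=p['pixels'][v-75:v+75,u-100:u+100,::-1]; cv2.imwrite('pics/hx2.png',cv2.resize(a,None,fx=3,fy=3))
s0={'tcp_pos':np.array([.4915,-.2962,.2637]),'orientation':[0,-.219,.976,-.001]}
p=dict(p); p['pixels']=cv2.imread('pics/w5.png')
for t in (110,130,170,190): hexa(s0,p,294,136,thr=t)
E
```

```text
314 255
hex centre [ 431.1 -341.7] flat normal angle mod60 24.5 widths [31.3 34.5 34.4] max 38.6
hex centre [ 431.  -341.8] flat normal angle mod60 24.5 widths [30.7 34.2 34. ] max 38.2
hex centre [ 430.9 -341.8] flat normal angle mod60 24.5 widths [29.9 33.4 33.6] max 37.7
hex centre [ 433.6 -342.4] flat normal angle mod60 25.5 widths [34.8 35.6 36.7] max 40.3
hex centre [ 433.5 -342.3] flat normal angle mod60 25.5 widths [33.3 34.9 35.6] max 39.4
hex centre [ 433.6 -342.4] flat normal angle mod60 25.5 widths [33.3 33.5 33.5] max 37.9
hex centre [ 433.6 -342.5] flat normal angle mod60 25.5 widths [31.9 32.6 32.5] max 37.0
```

View pics/hx2.png

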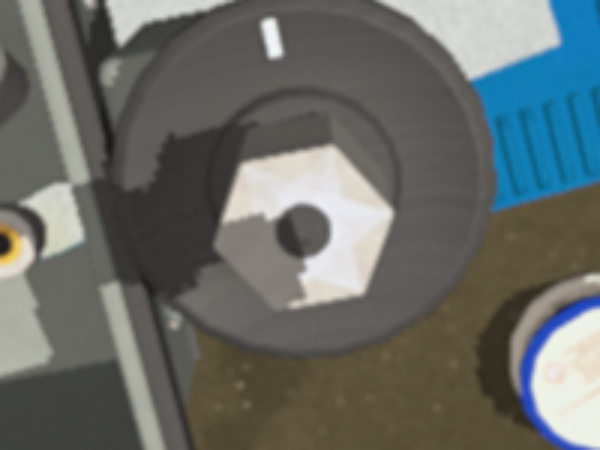

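The hub flats are now at 25° mod 60, not 43°. So the wheel started about 18° open (cover 10 mm off), the open stop came 18° early, and the pads slipped slightly there. The cover is fully open, and shutting needs the full 270° clockwise. I'll grip at yaw -125° (j6 about -102°).

Request:
move_arm([
  [[0,-1,0],[0,0,0.9],-1],
  [[0,-1,30],[0.03,0,1.75],-1],
  [[0,-1,70],[0.03,0,1.75],-1],
  [[0,-1,100],[0.03,0,1.75],-1],
  [[0,-1,106],[0.03,0,1.75],-1],
])

```text
clock: 25.1
tcp_pos: [0.4328, -0.3411, 0.0908]
orientation: [0.0, -0.464, 0.886, 0.0]
wrist_force: [-0.1, -0.9, 0.1]
finger_gap: 0.0851
grip_force: 0.0
```

```bash
python3 - <<'E'
from h import *
s=st(); go(.4324,-.3417,.0905,-125)
E
```

```text
t 25.1 tcp [ 0.4328 -0.3411  0.0908] R [[-0.569, -0.822, 0.0], [-0.822, 0.569, 0.001], [-0.001, 0.0, -1.0]] j [-0.81  0.35 -0.26  0.96  0.   -1.78] gap 0.0850824668498562
go [0.4324, -0.3417, 0.0905, -125] shift [0.7, 0.0, 0.3] turn [0.0, 0.01, 0.03]
```

Request:
move_arm([
  [[0,0,0],[0,0,0],1],
  [[0,0,0],[0,0,0],1],
  [[0,0,0],[0,0,0],1],
  [[0,0,0],[0,0,0],1],
  [[0,0,0],[0,0,0],1],
], squeeze=60)

```text
clock: 25.72
tcp_pos: [0.4327, -0.3419, 0.0941]
orientation: [0.0, -0.465, 0.885, -0.001]
wrist_force: [-5.7, 2.0, 6.9]
finger_gap: 0.0332
grip_force: 63.1
```

Request:
move_arm([
  [[0,0,0],[0,0,0.8],1],
  [[0,0,0],[0,0,1.7],1],
  [[0,0,0],[0,0,2.6],1],
  [[0,0,0],[0,0,3.5],1],
  [[0,0,0],[0,0,4.5],1],
])

```text
clock: 26.35
tcp_pos: [0.4327, -0.3419, 0.0941]
orientation: [0.001, -0.088, 0.996, -0.001]
wrist_force: [-5.1, 3.1, 8.3]
finger_gap: 0.0329
grip_force: 63.1
```

Request:
move_arm([
  [[0,0,0],[0,0,0.9],1],
  [[0,0,0],[0,0,1.8],1],
  [[0,0,0],[0,0,2.7],1],
  [[0,0,0],[0,0,3.6],1],
  [[0,0,0],[0,0,4.5],1],
])

```text
clock: 26.98
tcp_pos: [0.4326, -0.3419, 0.0941]
orientation: [0.001, 0.299, 0.954, -0.001]
wrist_force: [-4.5, 2.8, 7.7]
finger_gap: 0.0327
grip_force: 63.1
```

Request:
move_arm([
  [[0,0,0],[0,0,0.9],1],
  [[0,0,0],[0,0,1.8],1],
  [[0,0,0],[0,0,2.7],1],
  [[0,0,0],[0,0,3.6],1],
  [[0,0,0],[0,0,4.5],1],
])

```text
clock: 27.6
tcp_pos: [0.4326, -0.3418, 0.0941]
orientation: [0.001, 0.642, 0.767, -0.0]
wrist_force: [-4.6, 2.8, 7.7]
finger_gap: 0.0332
grip_force: 63.1
```

Request:
move_arm([
  [[0,0,0],[0,0,0.9],1],
  [[0,0,0],[0,0,1.8],1],
  [[0,0,0],[0,0,2.7],1],
  [[0,0,0],[0,0,3.6],1],
  [[0,0,0],[0,0,4.5],1],
])

```text
clock: 28.22
tcp_pos: [0.4326, -0.3418, 0.0941]
orientation: [0.001, 0.886, 0.463, 0.0]
wrist_force: [-3.6, 1.5, 8.0]
finger_gap: 0.033
grip_force: 63.2
```

Request:
move_arm([
  [[0,0,0],[0,0,0.9],1],
  [[0,0,0],[0,0,1.8],1],
  [[0,0,0],[0,0,2.7],1],
  [[0,0,0],[0,0,3.6],1],
  [[0,0,0],[0,0,4.5],1],
])

```text
clock: 28.85
tcp_pos: [0.4327, -0.3418, 0.0941]
orientation: [0.001, 0.996, 0.088, 0.001]
wrist_force: [-5.4, 2.4, 8.8]
finger_gap: 0.0328
grip_force: 63.2
```

```bash
python3 - <<'E'
from h import *
s=st(); print(yaw(q2R(s['orientation'])),s['wrist_force'],s['ft_torque'],s['grip_force'])
E
```

```text
t 28.85 tcp [ 0.4327 -0.3418  0.0941] R [[0.984, 0.176, 0.002], [0.176, -0.984, -0.002], [0.002, 0.002, -1.0]] j [-0.81  0.35 -0.26  0.97  0.    2.15] gap 0.032773471604362045
10.147689997637523 [-5.37530358  2.43728911  8.75189886] [1.05619811 1.15422744 0.16144365] 63.154230820946395
```

Request:
move_arm([
  [[0,0,0],[0,0,1],1],
  [[0,0,0],[0,0,2],1],
  [[0,0,0],[0,0,3],1],
  [[0,0,0],[0,0,4],1],
  [[0,0,0],[0,0,4.5],1],
])

```text
clock: 29.48
tcp_pos: [0.4327, -0.3418, 0.0941]
orientation: [0.001, 0.954, -0.299, 0.001]
wrist_force: [-6.2, 1.7, 7.2]
finger_gap: 0.0331
grip_force: 63.1
```

```bash
python3 - <<'E'
from h import *
s=st(); print(yaw(q2R(s['orientation'])),s['wrist_force'],s['ft_torque'],s['grip_force'])
E
```

```text
t 29.475 tcp [ 0.4327 -0.3418  0.0941] R [[0.822, -0.57, 0.002], [-0.57, -0.822, -0.002], [0.003, 0.0, -1.0]] j [-0.81  0.35 -0.26  0.97  0.    2.93] gap 0.03314715548547095
-34.76230937454103 [-6.15707767  1.66941761  7.15664534] [0.88184298 0.91110816 0.4381088 ] 63.054444312583655
```

Request:
move_arm([
  [[0,0,0],[0,0,0.2],1],
  [[0,0,0],[0,0,0.2],1],
  [[0,0,0],[0,0,0],1],
  [[0,0,0],[0,0,0],-1],
  [[0,0,0],[0,0,0],-1],
])

```text
clock: 30.1
tcp_pos: [0.434, -0.3426, 0.093]
orientation: [0.001, 0.955, -0.297, 0.002]
wrist_force: [-0.2, -0.0, 0.4]
finger_gap: 0.0683
grip_force: 0.0
```

Request:
move_arm([
  [[0,0,0],[0,0,0],-1],
  [[0,0,-40],[0,0,0],-1],
  [[0,0,-90],[0,0,0],-1],
  [[0,0,-140],[0,0,0],-1],
  [[0,0,-170],[0,0,-1],-1],
])

```text
clock: 30.72
tcp_pos: [0.4337, -0.3425, 0.2655]
orientation: [0.002, 0.978, -0.21, 0.003]
wrist_force: [0.2, 0.7, -0.5]
finger_gap: 0.0857
grip_force: 0.0
```

```bash
python3 - <<'E'
from h import *
s,p=look('wrist','w6'); T=cam_pose(s,p); f,cx,cy=K(p)
q=np.linalg.inv(T)@[.4324,-.3417,.122,1]; u,v=int(cx-f*q[0]/q[2]),int(cy+f*q[1]/q[2])
for t in (130,150): hexa(s,p,u,v,thr=t)
print(s['wrist_force'],[(np.round(d['centre'],3).tolist(),round(d['confidence'],2)) for d in env.landmark_of('cover_mid',p)])
s,p=look('top'); 
for n in ['good_1','cover_mid','solder_spool','seal_tape','putty_jar']: print(n,[(np.round(d['centre'],3).tolist(),round(d['confidence'],2)) for d in env.landmark_of(n,p)])
E
```

```text
hex centre [ 431.5 -341. ] flat normal angle mod60 57.5 widths [34.9 35.3 35.4] max 39.5
hex centre [ 431.5 -341.1] flat normal angle mod60 57.0 widths [34.5 34.6 34.9] max 39.0
[ 0.16378648  0.65735169 -0.51322737] [([0.569, -0.355, 0.084], 0.66)]
good_1 [([0.428, 0.13, 0.001], 0.8), ([0.426, -0.004, 0.001], 0.74), ([0.425, 0.069, 0.001], 0.72), ([0.681, -0.185, 0.004], 0.3)]
cover_mid [([0.57, -0.355, 0.088], 0.81)]
solder_spool [([0.356, -0.232, -0.001], 0.6), ([0.426, -0.342, 0.122], 0.4)]
seal_tape []
putty_jar [([0.684, -0.186, 0.001], 0.89)]
```

View pics/w6.png

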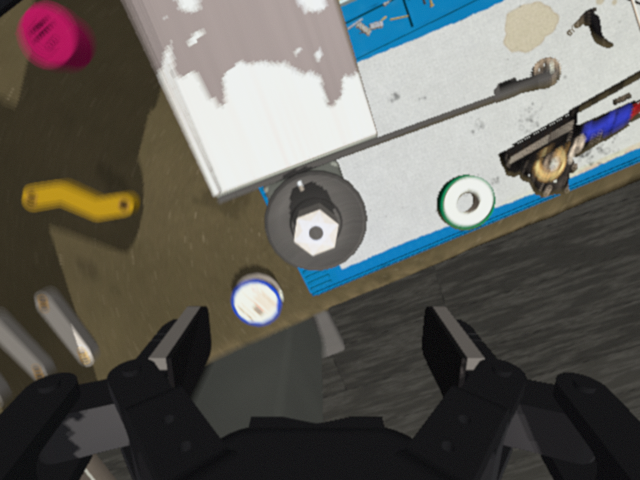

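The cover is shut: its centre (569,-355) matches the box, and the wheel is within about 2° of the stop. The sound bars and bystanders are where they were, so I'm handing in.

```bash
python3 -c "
from workcell import env
print(env.hand_in())"
```

```text
the job is handed in; nothing more can be done
None
```

I handed the job in: both odd bars present (the stump and the dogleg) lie in the scrap box, the cover is wound shut to within about 2° of the stop by camera, and the sound bars and bystanders were not disturbed (the tape roll checked by eye only); the hand-in returned no verdict.

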